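# Register a sign blank on the tilting easel

### The arm

A 6-joint arm with a two-finger parallel gripper is mounted at the origin on the work surface. World frame = base frame: x ahead of the robot, y to its left, z up, the work surface at z = 0. Lengths are in m, angles in rad, forces in N, time in s.
With the tool pointing down it reaches from about 0.4 to 0.925 m from the base axis. Payload 12.5 kg.
Tool frame: the origin (TCP) lies on the centre line of the jaws, within the pads' length; the fingertips stand 22 mm ahead of it and the grasp point (between the pads) lies 3 mm ahead of it; z points along the fingers, y is the line along which they close (so a half turn about z gives the same grasp; the last joint's range is limited). The gripper opens to 95 mm and grips with 3 to 60 N. Pads are 20 mm wide; open, the fingers measure 119 mm over their backs; the gripper's body (75 mm by 180 mm) begins 59 mm behind the grasp point.
Start: joints at [1.153, 0.491, 1.559, -0, 1.092, -0.106], TCP at [0.192, 0.595, 0.237] pointing down, gripper open.
Joint ranges: [-3.1, 3.1], [-0.84, 2.19], [0.05, 2.79], [-1.13, 4.28], [0.06, 2.93], [-2.69, 2.69]. Speed limits (rad/s): [2.22, 2.22, 2.79, 3.14, 3.14, 3.14].

### API

Orientations are given as a unit quaternion [w, x, y, z].
In Python, from cell import manip gives the robot as it stands.
- The arm moves only by the shell command python3 -m handwheel 'ROWS'. ROWS is JSON, a list of rows, each a list of 7 numbers: the turn, a rotation vector about the tool's x, y, z normalised to -1 to 1, where 1 is 180 degrees, then the shift along the tool's x, y, z normalised to -1 to 1, where 1 is 0.25 m, then the opening, from 0 (shut) to 1 (fully open). In form: [[rx, ry, rz, dx, dy, dz, jaw], ...]. A call has 1 to 10 rows; each row is the pose to reach, as a shift and turn from the pose commanded when the call began, along the tool's axes at that moment, turning the shorter way round; what a row does not reach only later rows make up. A row lasts 1/8 s, in which the tool goes at most 62.5 mm and 10.7 degrees, less where a joint would pass 70% of its speed; a pose out of reach is approached as far as the arm can. A call with a number of a shift or a turn outside -1 to 1 is refused whole. A call with a gripper value outside its range is refused whole. The fingers move at their own pace and stop on an object; the grip force is fixed at half the most. Time passes only in rows, so rows that repeat a pose let the fingers close. It gives the time, the measured TCP pose, the force, the opening and the grip force at its end, in the units of the state.
- manip.get_obs(): the state, without advancing time (a new reading comes with each control period).
- manip.capture(name): name is "scene" or "top" or "wrist"; returns a dict with "frame" (420x560x3 uint8, blue, green, red), "range_z" (420x560 float32, m along the optical axis (not along the pixel's ray), 0 where there is no reading), "camera_matrix" (3x3 intrinsics, pixels), "pose" (4x4, takes a point from camera to world coordinates). Camera axes: x right, y down, z forward; pixel columns grow to the right and rows downward; lengths in m; the calibration is good to about 2 mm. A picture is of the moment at which its call begins.
- manip.close_job(): hands the job in; it is judged then, once.
Trained networks look in a picture, given as the dict that the camera call returned (one of the last four; its "shot" number tells which), for a name from the list of things; names that differ only in an ending like _2 or _b are one class to them, and where a whole thing is asked for, a point or a joint stands for the part that bears it (a point fixed in the world has none). Each returns a list of dicts, best first, with "p" (0 to 1); they miss things now and then, are a little off and sometimes report something else, mostly with a low value. They report only what shows in the picture. A call takes as long as a camera call. They do not tell look-alikes from the thing itself.
- manip.spot_in(picture, thing): "centre" ([row, column] as shares, 0 to 1, of the picture: columns of its width, rows of its height, amid what is visible of it).
- manip.trace(picture, thing): "mask" (420x560 bool, what is visible of it) and "centre" ([row, column] as shares, 0 to 1, of the picture: columns of its width, rows of its height, amid what is visible of it).
The state is a dict: "time_s": time; "q": joint angles; "joint_vel": joint speeds; "joint_torque": joint torques, N m; "eef_pos": TCP position; "ee_rot": TCP orientation; "contact_force": force on the tool from outside, world axes, zero at the start; "moment": the same for the moment, N m; "finger_gap": finger opening in m; "grasp_force": force on a finger pad.
Only numpy, scipy, OpenCV 4.12 (cv2) and the standard library are available. Lean on these libraries where they do the work, as an engineer would, in place of code of your own. Each camera call takes 0.05 s, during which the arm holds its last target. There are 200 camera calls.

### The job

Take the long square-cornered sign blank from the drying rack and lay it gently, white face up, on the tilted plate of the easel, up from its two stops, so that once let go it slides down fully home into the low corner: long edge flush along the lower ledge, short end flush against the side stop, ready for the stencil. Do not drop it from a height, and leave the other blanks, the paint bottles and the tape roll where they are.

Things in the scene. Friction and masses are not known exactly. Their poses are not given: they have to be found in the camera images.
- sign_blank: The part: a rectangular square-cornered MDF board, 150 x 58 x 15 mm, about 95 g, white primer on its top face and bare brown MDF edges, lying flat on the rack. Origin at the centre of its underside; x along its 150 mm length, y along its 58 mm width, z up out of the white face. Grip it across the 58 mm width, about the middle of its length.
- board: The easel's tilted plate: dark grey hard-anodised aluminium, slick, 260 x 200 x 6 mm. Origin: the locating corner on its upper surface, where the stops' inner faces would meet. z: its upward normal; x runs uphill along the lower ledge, y uphill along the side stop. The plate spans x -20 to 240, y -20 to 180 mm. World up in this frame is (0.33, 0.40, 0.855): 31 degrees of tilt, lowest at the corner.
- lower_ledge (a point): Middle of the lower ledge's inner face, at plate height: a straight steel bar screwed on the plate, 12 mm high and 14 mm wide, its inner face at y = 0 of the board's frame, from x = 14 to 220 mm. The sign blank's long edge comes to rest on it.
- side_stop (a point): Middle of the side stop's inner face, at plate height: a steel bar 12 mm high and 14 mm wide, its inner face at x = 0 of the board's frame, from y = 14 to 150 mm. The short end of the sign blank comes to rest on it. The corner between the two bars is open.
- home (a point): The point on the plate where the sign blank's origin lies when it is fully home: x = 75, y = 29, z = 0 mm in the board's frame, its length along x. Blank on plate and stops has a friction of about 0.15, so released anywhere uphill of here it slides to the corner by itself within about a second.
- easel: The plate's stand, fixed to the table: a round foot 156 mm across, a post and a ball head under the plate's middle. Origin at the centre of its underside. The plate's middle stands 150 mm above the table, its highest corner about 235 mm.
- rack: Fixed drying rack: a plywood base 170 x 330 mm and 10 mm thick carrying two parallel wooden rails, 14 mm wide, 70 mm apart (centre to centre), tops 28 mm above the table. Three blanks lie side by side across the rails about 112 mm apart, in any order. Origin at the centre of its underside; y along the rails.
- round_blank: Bystander on the rack: a blank of the same 150 x 58 x 15 mm and look, but with half-round ends. Origin at the centre of its underside, x along its length. Not to be disturbed.
- short_blank: Bystander on the rack: a square-cornered blank of the same look but only 105 x 58 x 15 mm. Origin at the centre of its underside, x along its length. Not to be disturbed.
- dropper_a: Orange loose paint dropper bottle, 32 mm across and 98 mm tall with a pointed black cap, standing upright; origin at the centre of its underside. Not to be disturbed.
- dropper_b: Blue loose paint dropper bottle, 32 mm across and 98 mm tall with a pointed black cap, standing upright; origin at the centre of its underside. Not to be disturbed.
- dropper_c: Red loose paint dropper bottle, 32 mm across and 98 mm tall with a pointed black cap, standing upright; origin at the centre of its underside. Not to be disturbed.
- tape_roll: Loose roll of cream masking tape lying flat, 96 mm across, 24 mm high; origin at the centre of its underside. Not to be disturbed.
There are look-alikes about, which are no part of the job. Leave any green or purple look-alike of the sign_blank alone.

How it is judged:
On the way:
1. the sign blank lies flat on the plate, still more than 6 mm short of at least one stop (z of sign_blank in the frame of board between -0.004 and 0.006 m and angle between the z axis of sign_blank and the z axis of board, either way round below 0.1 rad and x of sign_blank in the frame of board between 0.06 and 0.2 m and y of sign_blank in the frame of board between 0.02 and 0.17 m and (x of sign_blank in the frame of board above 0.081 m or y of sign_blank in the frame of board above 0.035 m)).
At the end, for the whole second after the job is handed in: The sign blank lies still and flat on the plate, white face up, within 4 mm of both stops and of the plate, its length within 2 degrees of the lower ledge. The other two blanks, the three dropper bottles and the tape roll are within 30 mm of where they stood (x of sign_blank in the frame of board between 0.071 and 0.079 m and y of sign_blank in the frame of board between 0.025 and 0.033 m and z of sign_blank in the frame of board between -0.004 and 0.004 m and angle between the x axis of sign_blank and the x axis of board, either way round below 0.035 rad and linear speed of sign_blank below 0.01 m/s and angular speed of sign_blank below 0.05 rad/s and distance of each of round_blank, short_blank, dropper_a, dropper_b, dropper_c, tape_roll from where it was at the start of the episode below 0.03 m); the robot touches nothing.
It fails at once if the sign blank is dropped: it falls free, touched by nothing, more than 30 mm above the plate (distance of sign_blank from where it was at the start of the episode above 0.03 m and z of sign_blank in the frame of board above 0.03 m and contact force between sign_blank and anything else below 0.01 N).
It fails at once if another blank, a dropper bottle or the tape roll is shifted by more than 30 mm (distance of any of round_blank, short_blank, dropper_a, dropper_b, dropper_c, tape_roll from where it was at the start of the episode above 0.03 m).
It also fails if it takes over 38 s, if anything falls off the work surface, if the arm or the gripper's body presses on something with over 40 N, if the wrist force passes 120 N, or if a joint passes its speed limit or range.

## Working session

There is one attempt and no reset: what is moved stays moved. The work goes in short steps, Python scripts to look and compute and a shell command to move; the robot and the scene stay as the last step left them, time stands still between calls to the robot, and variables do not carry over. Pictures are saved under pics/ and viewed, at most 10 in all, crops included, and the job is handed in when it is done.

```bash
mkdir -p pics; ls; python3 - <<'E'
from cell import manip
import cv2,numpy as np
o=manip.get_obs(); print(o['eef_pos'],o['ee_rot'],o['time_s'])
a=manip.capture("scene");b=manip.capture("top")
for n,p in(("scene",a),("top",b)):
    cv2.imwrite(f"pics/{n}0.png",p["frame"]); print(n,p["camera_matrix"].tolist(),p["pose"].round(3).tolist())
    for t in("sign_blank","board","rack","dropper_a","tape_roll","easel"):
        print(t,[(round(d["p"],2),round(d["centre"][0]*420),round(d["centre"][1]*560)) for d in manip.spot_in(p,t)])
E
```

```text
pics
[0.19162093 0.59465329 0.23606078] [-1.43458817e-04  1.55268272e-01  9.87872182e-01 -5.43315966e-04] 0.0
scene [[438.1822759859151, 0.0, 279.24640465742687], [0.0, 438.1822759859151, 204.76910742936957], [0.0, 0.0, 1.0]] [[-0.284, 0.522, -0.804, 1.361], [0.959, 0.161, -0.234, 0.176], [0.007, -0.838, -0.546, 0.682], [0.0, 0.0, 0.0, 1.0]]
sign_blank [(0.91, 231, 253), (0.9, 185, 263), (0.71, 171, 200), (0.6, 343, 351)]
board []
rack [(0.77, 235, 226), (0.6, 212, 433)]
dropper_a [(0.9, 286, 307), (0.88, 326, 285), (0.8, 291, 205)]
tape_roll [(0.7, 238, 340)]
easel [(0.83, 226, 425), (0.16, 221, 220)]
top [[502.62297249655444, 0.0, 278.52364400328946], [0.0, 502.62297249655444, 211.39996211852508], [0.0, 0.0, 1.0]] [[0.004, -0.996, 0.088, 0.414], [-1.0, -0.003, 0.004, -0.049], [-0.004, -0.088, -0.996, 1.447], [0.0, 0.0, 0.0, 1.0]]
sign_blank [(0.76, 302, 329), (0.76, 130, 215), (0.7, 309, 404), (0.7, 134, 321), (0.64, 210, 306)]
board [(0.81, 224, 162)]
rack [(0.85, 225, 357), (0.39, 121, 256)]
dropper_a [(0.57, 222, 159), (0.49, 132, 322), (0.48, 158, 251), (0.43, 117, 257)]
tape_roll [(0.66, 234, 227), (0.64, 222, 156)]
easel [(0.93, 223, 154)]
```

View pics/top0.png

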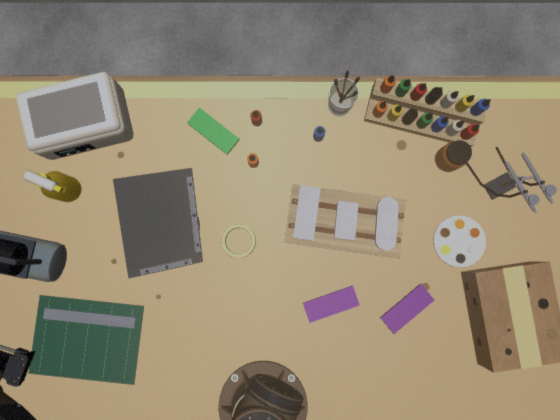

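View pics/scene0.png

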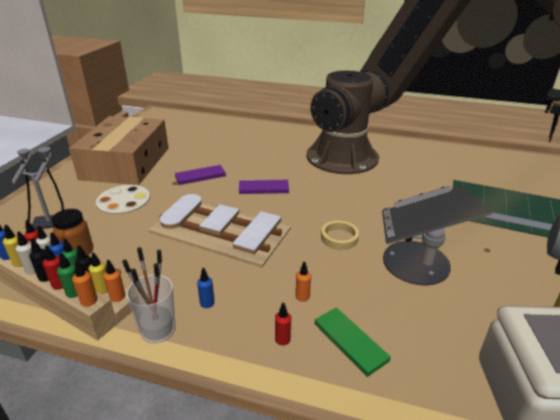

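The top view shows the candidates:
- White blanks on the rack: a long square-cornered one at (row 213, col 307), a short one at (220, 346) and a round-ended one at (223, 387).
- Look-alikes off the rack: green at (131, 213), purple at (303, 331) and (309, 408).

I choose (213, 307). The easel plate is at (222, 158), with the ledge on its right (col 194) and the side stop at the bottom (row 267). The low corner is near (262, 200).

```bash
cat > h.py <<'E'
import numpy as np,cv2
from cell import manip
def cloud(p):
    K=p["camera_matrix"];z=p["range_z"];v,u=np.mgrid[:z.shape[0],:z.shape[1]]
    c=np.stack([(u-K[0,2])/K[0,0]*z,(v-K[1,2])/K[1,1]*z,z],-1)
    w=c@p["pose"][:3,:3].T+p["pose"][:3,3]; w[z==0]=np.nan
    return w
def rect(w,mask):
    pts=w[mask];pts=pts[~np.isnan(pts[:,0])]
    r=cv2.minAreaRect((pts[:,:2]*1000).astype(np.float32))
    return r,np.nanmedian(pts[:,2])
E
python3 - <<'E'
from h import *
p=manip.capture("top");w=cloud(p);f=p["frame"]
g=f.min(-1)
lab=cv2.connectedComponents(((g>150)&(w[...,2]>.03)&(w[...,2]<.06)).astype(np.uint8))[1]
for (r,c) in((213,307),(220,346),(223,387)):
    print(rect(w,lab==lab[r,c]),lab[r,c])
# plate
pts=w[165:280,110:205].reshape(-1,3);pts=pts[(pts[:,2]>.06)]
up=pts
for i in range(8):
    c=up.mean(0);n=np.linalg.svd(up-c,full_matrices=False)[2][2];n*=np.sign(n[2])
    d=(pts-c)@n; up=pts[abs(d)<(.02 if i<2 else .004)]
print("n",n,c,len(up),len(pts))
# board axes: up in board = (.33,.40,.855); solve yaw
b=np.array([.33,.40,.855]);b/=np.linalg.norm(b)
# x axis with x.z_world=b0, perpendicular to n
h=np.array([0,0,1])-n*n[2]; h/=np.linalg.norm(h); k=np.cross(n,h)
a=np.arctan2(b[1],b[0])  # uphill at angle a from x
x=np.cos(a)*h-np.sin(a)*k; y=np.cross(n,x)
R=np.stack([x,y,n],1)
q=(pts-c)@R; 
pl=q[abs(q[:,2])<.004];ba=q[(q[:,2]>.008)&(q[:,2]<.017)]
print(R.round(3).tolist()); print("plate ext",np.percentile(pl,[0.3,99.7],axis=0)); print("rect",cv2.minAreaRect((pl[:,:2]*1000).astype(np.float32)))
print("bars",len(ba),np.percentile(ba,[1,99],axis=0))
ox=np.percentile(pl[:,0],[.3,99.7]);oy=np.percentile(pl[:,1],[.3,99.7])
print("origin",c+R@np.array([ox.mean()-.11,oy.mean()-.08,0]))
cr=f[190:240,280:410];cv2.imwrite("pics/crop.png",cv2.resize(cr,None,fx=5,fy=5))
E
```

```text
(((536.2315673828125, -121.72676086425781), (57.58377456665039, 150.02285766601562), 82.12041473388672), np.float64(0.042755393723975854)) 3
(((514.3013916015625, -232.57369995117188), (57.93655014038086, 104.52327728271484), 83.34224700927734), np.float64(0.042598036700815856)) 5
(((507.1565246582031, -346.6497802734375), (58.69728088378906, 147.2655029296875), 85.21046447753906), np.float64(0.042320009604083)) 4
n [-0.26368028 -0.44572683  0.85545327] [0.50532507 0.27167823 0.15639313] 6105 7634
[[0.941, -0.212, -0.264], [0.076, 0.892, -0.446], [0.33, 0.399, 0.855]]
plate ext [[-0.13791789 -0.10912308 -0.0039436 ]
 [ 0.12097005  0.0902492   0.00392687]]
rect ((-9.030029296875, -9.632225036621094), (200.97463989257812, 261.2500915527344), 89.98388671875)
bars 653 [[-0.13231525 -0.10324082  0.0080964 ]
 [ 0.09826127  0.0588314   0.01660482]]
origin [0.41276884 0.18292414 0.08161952]
```

View pics/crop.png

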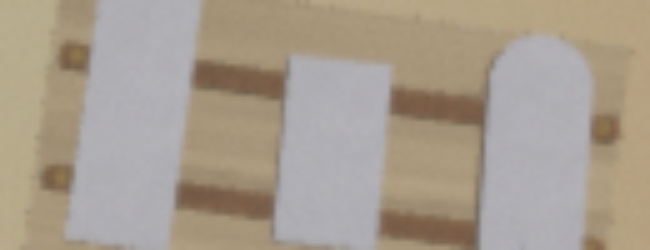

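The crop confirms it: the left blank at (213, 307) is long with square corners (150 x 57.6 mm), the middle one is short and the right one has round ends. Next I raise the arm and cross over to it.

```bash
python3 -m handwheel '[[0,0,0,0,0,-0.4,1],[0,0,0,0,0,-0.4,1],[0,0,0,-0.73,-0.77,-0.4,1],[0,0,0,-0.73,-0.77,-0.4,1],[0,0,0,-0.73,-0.77,-0.4,1],[0,0,0,-0.73,-0.77,-0.4,1],[0,0,0,-0.73,-0.77,-0.4,1]]'
python3 -m handwheel '[[0,0,0,-0.73,-0.77,0,1],[0,0,0,-0.73,-0.77,0,1],[0,0,0,-0.73,-0.77,0,1],[0,0,0,-0.73,-0.77,0,1],[0,0,0,-0.73,-0.77,0,1]]'
python3 -m handwheel '[[0,0,-0.055,-0.73,-0.77,0,1],[0,0,-0.055,-0.73,-0.77,0,1],[0,0,-0.055,-0.73,-0.77,0,1],[0,0,-0.055,-0.73,-0.77,0.4,1],[0,0,-0.055,-0.73,-0.77,0.4,1],[0,0,-0.055,-0.73,-0.77,0.4,1],[0,0,-0.055,-0.73,-0.77,0.4,1]]'
cat >> h.py <<'E'
from scipy.spatial.transform import Rotation as Ro
def tool():
    o=manip.get_obs(); return np.array(o["eef_pos"]),Ro.from_quat(np.roll(o["ee_rot"],-1)).as_matrix()
def delta(P,R):
    p,T=tool(); print("units turn",(Ro.from_matrix(T.T@R).as_rotvec()/np.pi).round(4),"shift",(T.T@(P-p)/.25).round(4))
def down(yaw): # tool y at world yaw
    y=np.array([np.cos(yaw),np.sin(yaw),0]);z=np.array([0,0,-1.]);return np.stack([np.cross(y,z),y,z],1)
RB=np.array([[0.941,-0.212,-0.264],[0.076,0.892,-0.446],[0.33,0.399,0.855]])
OB=np.array([0.5053,0.2717,0.1564])+RB@[-.119,-.0896,0]
E
python3 - <<'E'
from h import *
print(tool()[0],manip.get_obs()["q"],OB)
p=manip.capture("wrist");w=cloud(p);f=p["frame"]
cv2.imwrite("pics/wrist1.png",f)
n,lab,st,ce=cv2.connectedComponentsWithStats(((f.min(-1)>130)&(w[...,2]>.034)&(w[...,2]<.055)).astype(np.uint8))
for i in range(1,n):
    if st[i,4]>2000: print(st[i],rect(w,lab==i))
E
```

```text
time_s: 1.62
eef_pos: [0.3072, 0.3533, 0.3371]
ee_rot: [0.0, 0.157, 0.988, 0.0]
contact_force: [0.3, 1.4, 0.4]
finger_gap: 0.0952
grasp_force: 0.0
time_s: 2.25
eef_pos: [0.4222, 0.1143, 0.3366]
ee_rot: [0.0, 0.157, 0.988, 0.0]
contact_force: [0.3, 0.3, 0.2]
finger_gap: 0.0954
grasp_force: 0.0
time_s: 3.12
eef_pos: [0.536, -0.1218, 0.2369]
ee_rot: [-0.0, 0.069, 0.998, 0.0]
contact_force: [0.5, -0.6, 1.4]
finger_gap: 0.095
grasp_force: 0.0
[ 0.53595419 -0.12176169  0.23690888] [-3.43748923e-01  3.83857123e-01  1.74444493e+00  4.16862751e-04
  1.01362294e+00 -1.77621099e+00] [0.4123162 0.1827328 0.0813796]
[  26  125   74  124 6419] (((499.2044677734375, -345.2887878417969), (59.121726989746094, 131.9776153564453), 84.9473876953125), np.float64(0.04145665384469782))
[ 250  124   58  140 7689] (((538.2717895507812, -121.76331329345703), (58.100833892822266, 149.6582794189453), 82.00299835205078), np.float64(0.04143076901755588))
[ 137  139   66  101 5386] (((515.974853515625, -232.77105712890625), (58.1854362487793, 104.94795227050781), 84.27725982666016), np.float64(0.04149014171276705))
```

View pics/wrist1.png

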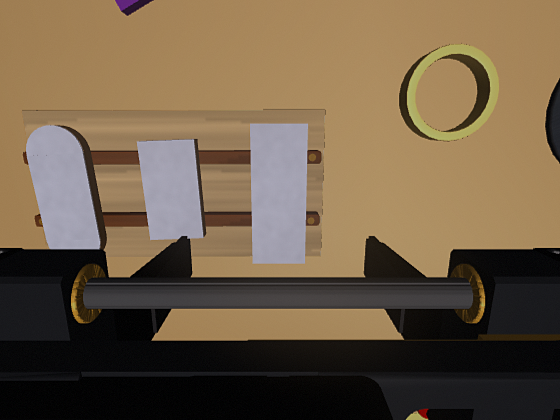

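The wrist view shows the target blank centred between the fingers at (row 193, col 279), and the neighbours clear of them. Going down to grip near the fingertips.

```bash
python3 -m handwheel '[[0,0,0,0,0,0.25,1],[0,0,0,0,0,0.5,1],[0,0,0,0,0,0.62,1],[0,0,0,0,0,0.70,1],[0,0,0,0,0,0.736,1],[0,0,0,0,0,0.736,1],[0,0,0,0,0,0.736,0.3],[0,0,0,0,0,0.736,0.3],[0,0,0,0,0,0.736,0.3],[0,0,0,0,0,0.736,0.3]]'
python3 -m handwheel '[[0,0,0,0,0,0,0.3],[0,0,0,0,0,0,0.3],[0,0,0,0,0,0,0.3]]'
```

```text
time_s: 4.42
eef_pos: [0.5357, -0.1228, 0.0528]
ee_rot: [0.0, 0.069, 0.998, 0.0]
contact_force: [-0.6, -0.4, -0.5]
finger_gap: 0.0604
grasp_force: 0.1
time_s: 4.8
eef_pos: [0.5357, -0.1227, 0.0527]
ee_rot: [0.0, 0.069, 0.998, 0.0]
contact_force: [-0.9, 0.3, 3.9]
finger_gap: 0.058
grasp_force: 30.0
```

```bash
python3 -m handwheel '[[0,0,0,0,0,-0.1,0.3],[0,0,0,0,0,-0.3,0.3],[0,0,0,0,0,-0.5,0.3],[0,0,0,0,0,-0.75,0.3],[0,0,0,0,0,-1,0.3],[0,0,0,0,0,-1,0.3],[0,0,0,0,0,-1,0.3]]'
python3 - <<'E'
from h import *
RT=np.stack([-RB[:,0],RB[:,1],-RB[:,2]],1)
print(np.linalg.det(RT),manip.get_obs()["finger_gap"]); P=OB+RB@[.115,.09,.125];print(P);delta(P,RT)
E
```

```text
time_s: 5.68
eef_pos: [0.5352, -0.1226, 0.3017]
ee_rot: [-0.001, 0.069, 0.998, 0.0]
contact_force: [-0.3, -0.2, -2.2]
finger_gap: 0.0576
grasp_force: 30.0
0.999801198 0.05761882169658357
[0.4684512 0.2160028 0.2621146]
units turn [-0.1488 -0.0903 -0.0917] shift [0.4518 1.3042 0.1592]
```

```bash
python3 -m handwheel '[[-0.149,-0.09,-0.092,0.22,0.65,0,0.3],[-0.149,-0.09,-0.092,0.22,0.65,0,0.3],[-0.149,-0.09,-0.092,0.22,0.65,0,0.3],[-0.149,-0.09,-0.092,0.22,0.65,0,0.3],[-0.149,-0.09,-0.092,0.22,0.65,0,0.3],[-0.149,-0.09,-0.092,0.22,0.65,0,0.3]]'
python3 - <<'E'
from h import *
RT=np.stack([-RB[:,0],RB[:,1],-RB[:,2]],1)
P=OB+RB@[.115,.09,.125];delta(P,RT);print(manip.get_obs()["q"])
E
```

```text
time_s: 6.42
eef_pos: [0.5038, 0.0455, 0.3018]
ee_rot: [0.154, -0.075, 0.96, 0.22]
contact_force: [-0.1, -0.2, -0.3]
finger_gap: 0.0575
grasp_force: 30.0
units turn [-0.0001 -0.0006 -0.0001] shift [0.133  0.575  0.4025]
[-0.29826833  0.19591828  1.94029798  0.65210771  0.9764542  -2.39124056]
```

```bash
python3 -m handwheel '[[0,0,0,0.133,0.575,0.2,0.3],[0,0,0,0.133,0.575,0.4,0.3],[0,0,0,0.133,0.575,0.4,0.3],[0,0,0,0.133,0.575,0.4,0.3],[0,0,0,0.133,0.575,0.4,0.3]]'
python3 - <<'E'
from h import *
RT=np.stack([-RB[:,0],RB[:,1],-RB[:,2]],1)
P=OB+RB@[.115,.09,.025];delta(P,RT);print(manip.get_obs()["q"],manip.get_obs()["finger_gap"])
p=manip.capture("scene");cv2.imwrite("pics/s2.png",cv2.resize(p["frame"][120:300,300:540],None,fx=3,fy=3))
p=manip.capture("wrist");cv2.imwrite("pics/w2.png",p["frame"])
w=cloud(p);q=(w-OB)@RB
m=abs(q[...,2])<.02; m&=(q[...,0]>0.02)&(q[...,0]<.22)&(q[...,1]>.02)&(q[...,1]<.17)
print(m.sum(),np.percentile(q[m][:,2],[5,25,50,75,95]))
b=q[(q[...,2]>.008)&(q[...,2]<.018)&(abs(q[...,0])<.25)&(abs(q[...,1])<.2)]
print(len(b),np.percentile(b,[1,5,50,95,99],axis=0))
# blank top plane, about z=.115 in board
t=q[(q[...,2]>.105)&(q[...,2]<.13)&(p["frame"].min(-1)>100)];print("blank",len(t),np.percentile(t,[1,50,99],axis=0) if len(t) else 0)
E
```

```text
time_s: 7.05
eef_pos: [0.4684, 0.2159, 0.2635]
ee_rot: [0.155, -0.076, 0.96, 0.22]
contact_force: [-0.2, 0.6, -1.1]
finger_gap: 0.0579
grasp_force: 30.0
units turn [ 0.0001 -0.0001  0.0006] shift [ 0.0015 -0.002   0.4048]
[ 0.09494237  0.20606984  2.05121964  0.72957503  0.67955067 -2.16562146] 0.057949246534543766
12270 [-0.00272008 -0.00202036 -0.00154979 -0.00108443 -0.0004252 ]
6903 [[-0.01223961 -0.01425237  0.00836971]
 [-0.01119364 -0.01284902  0.0090309 ]
 [ 0.00023421  0.02806611  0.0104292 ]
 [ 0.13050954  0.1363465   0.01265449]
 [ 0.14471899  0.14642535  0.01369355]]
blank 22485 [[0.04237876 0.06052021 0.1142442 ]
 [0.08516196 0.08878532 0.11566627]
 [0.15694241 0.11733828 0.11710649]]
```

View pics/s2.png

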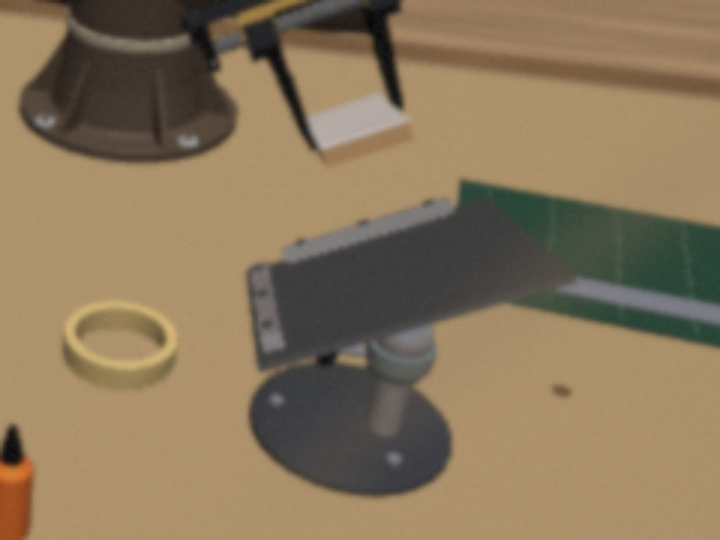

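View pics/w2.png

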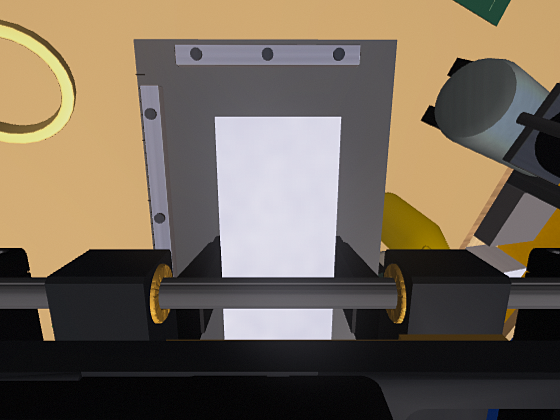

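The wrist view shows the blank (rows 117–280, cols 215–340) square with the plate and well clear of the side stop (row 55) and the ledge (col 155). Lowering it now.

```bash
python3 -m handwheel '[[0,0,0,0,0,0.2,0.3],[0,0,0,0,0,0.3,0.3],[0,0,0,0,0,0.36,0.3],[0,0,0,0,0,0.38,0.3],[0,0,0,0,0,0.395,0.3],[0,0,0,0,0,0.4,0.3],[0,0,0,0,0,0.4,0.3]]'
python3 -m handwheel '[[0,0,0,0,0,0.005,0.3],[0,0,0,0,0,0.008,0.3],[0,0,0,0,0,0.008,0.3]]'
```

```text
time_s: 8.02
eef_pos: [0.4946, 0.2605, 0.1784]
ee_rot: [0.155, -0.076, 0.96, 0.22]
contact_force: [-0.5, 0.6, -1.6]
finger_gap: 0.0579
grasp_force: 30.0
time_s: 8.4
eef_pos: [0.4951, 0.2616, 0.1764]
ee_rot: [0.155, -0.076, 0.96, 0.22]
contact_force: [-0.8, -1.1, 0.8]
finger_gap: 0.0576
grasp_force: 30.0
```

```bash
python3 -m handwheel '[[0,0,0,0,0,0.004,0.3],[0,0,0,0,0,0.004,0.3]]'; python3 -m handwheel '[[0,0,0,0,0,0.004,0.3],[0,0,0,0,0,0.004,0.3]]'
```

```text
time_s: 8.65
eef_pos: [0.4953, 0.2617, 0.1761]
ee_rot: [0.155, -0.076, 0.96, 0.22]
contact_force: [-6.2, -7.8, 10.4]
finger_gap: 0.0578
grasp_force: 30.0
time_s: 8.9
eef_pos: [0.4957, 0.2621, 0.1756]
ee_rot: [0.156, -0.076, 0.96, 0.22]
contact_force: [-6.9, -9.6, 14.9]
finger_gap: 0.0581
grasp_force: 30.0
```

Contact confirmed, about 19 N along the plate normal. I ease off, open and lift away.

```bash
python3 -m handwheel '[[0,0,0,0,0,-0.004,0.3],[0,0,0,0,0,-0.004,0.75],[0,0,0,0,0,-0.004,1],[0,0,0,0,0,-0.03,1],[0,0,0,0,0,-0.25,1],[0,0,0,0,0,-0.5,1],[0,0,0,0,0,-0.6,1],[0,0,0,0,0,-0.6,1],[0,0,0,0,0,-0.6,1],[0,0,0,0,0,-0.6,1]]'
python3 -m handwheel '[[0,0,0,0,0,0,1],[0,0,0,0,0,0,1],[0,0,0,0,0,0,1],[0,0,0,0,0,0,1]]'
python3 - <<'E'
from h import *
p=manip.capture("wrist");cv2.imwrite("pics/w3.png",p["frame"])
q=(cloud(p)-OB)@RB
t=(q[...,2]>.006)&(q[...,2]<.02)&(p["frame"].min(-1)>170)&(abs(q[...,0]-.1)<.15)&(abs(q[...,1]-.08)<.12)
print(t.sum(),np.percentile(q[t],[1,50,99],axis=0),cv2.minAreaRect((q[t][:,:2]*1000).astype(np.float32)))
E
```

```text
time_s: 10.15
eef_pos: [0.4559, 0.1958, 0.3017]
ee_rot: [0.154, -0.076, 0.96, 0.22]
contact_force: [-0.3, -0.5, -0.1]
finger_gap: 0.0949
grasp_force: 0.0
time_s: 10.65
eef_pos: [0.456, 0.1955, 0.3028]
ee_rot: [0.155, -0.076, 0.96, 0.22]
contact_force: [-0.3, -0.4, -0.2]
finger_gap: 0.0954
grasp_force: 0.0
10429 [[ 0.00248178 -0.00044431  0.01174428]
 [ 0.06911258  0.02813725  0.01345398]
 [ 0.149248    0.05652533  0.01511219]] ((69.58924865722656, 73.21965026855469), (162.9351806640625, 150.76742553710938), 0.08654625713825226)
```

View pics/w3.png

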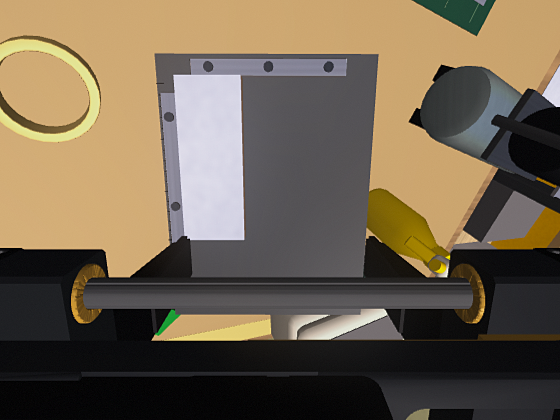

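The blank lies flush along the ledge (col 176) and against the side stop (row 75), white face up. It spans about x 0–150 and y 0–57 mm in the board frame, and the gripper is clear of it.

```bash
python3 -c "
from cell import manip
print(manip.close_job())"
```

```text
the job is handed in; nothing more can be done
None
```

The sign blank slid fully home into the low corner, white face up and flush on the ledge and side stop. I handed the job in after about 11 s of robot time, without a check picture of the other items, though no move came close to them.

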